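# Hook the grease-well cover into the griddle and swing it shut

### The job

Put the loose steel cover back over the grease well of the electric griddle: hold it tilted, hook its tongue under the lip of the well, then keep hold of it while you swing the other end down inside the splash guard, and let go once it lies flat on the ledge all round. Leave the bowl, spatula, tongs and tortilla warmer where they are.

Things in the scene. Friction and masses are not known exactly. Their poses are not given: they have to be found in the camera images.
- cover: Loose steel plate, handle up, flat on the counter: 150 mm long (x), 110 wide (y), 4 thick, about 0.35 kg. Its -x end (x -75 to -53 mm) is a tongue of the same sheet, 70 mm wide. Origin: underside, below the handle's middle and the balance point; z up. Fitted, its x axis points the same way as the griddle's.
- handle (a point): Middle of the cover's handle, (0, 0, 32) mm in the cover's frame: a black bar 70 mm long along the cover's y, 12 mm thick in x, 24 to 40 mm above the underside, on two posts 8 mm thick at y = +-28 mm. Grip it across the 12 mm.
- tongue_tip (a point): Middle of the end edge of the cover's tongue, on the underside: (-75, 0, 0) mm in the cover's frame.
- front_edge (a point): Middle of the cover's other, plain end edge, on the underside: (75, 0, 0) mm in the cover's frame.
- griddle: Fixed electric griddle, black housing 66 mm high, 190 mm deep (x), 430 mm long (y -345 to +85 mm), z up. Origin: on the counter under the middle of its grease well, the open rectangular recess at the +y end. The dark cooking plate, 70 mm high, takes the rest. Its -x side, with the control knob, faces the robot.
- well (a point): Middle of the well at ledge height, (0, 0, 48) mm in the griddle's frame, same axes; the fitted cover's origin comes here within 4 mm in x, 5 mm in y. Well walls at x = +-79 and y = +-60 mm; a ledge 14 to 27 mm wide runs all round, pan floor 28 mm below it. Side walls rise 18 mm above the ledge.
- lip (a point): Middle of the free edge, underside, of the steel lip on the well's -x side: (-59, 0, 62) mm in the griddle's frame, same axes. Lip 4 mm thick, as wide as the well; the pocket under it is 20 mm deep towards -x and 14 mm high over the ledge. At 30 degrees of tilt the tongue enters some 8 mm, and deeper as the cover is let down.
- guard (a point): Middle of the top inner edge of the upright steel splash guard on the well's +x side: (79, 0, 110) mm in the griddle's frame, 62 mm above the ledge; 6 mm thick, as long as the griddle. The cover is too long to pass between lip and guard untilted: tilt it about 30 degrees, tongue end low.
- bowl: Empty glass salsa bowl, 110 mm across, 50 mm high, loose; origin under its centre. It and the cover may have changed places. Leave it.
- spatula: Red hard-silicone spatula, 280 mm long, lying on the counter between the robot and the cover's area, less than 40 mm high. Leave it.
- tongs: Stainless tongs, 245 mm long, 16 mm high, lying lengthwise on the cooking plate of the griddle. Leave them.
- warmer: Closed blue round tortilla warmer, about 205 mm across and 75 mm high, beyond the cover and bowl; origin under its centre. Leave it.
There are look-alikes about, which are no part of the job. Leave any blue or purple look-alike of the cover alone.

How it is judged:
By the outcome, as a careful person would: the job done as asked, in the order asked, and still so for the second after the job is handed in, with the robot touching nothing.
It also fails if it takes over 48 s, if anything falls off the work surface, if the arm or the gripper's body presses on something with over 40 N, if the wrist force passes 120 N, or if a joint passes its speed limit or range.

### The arm

A 6-joint arm with a two-finger parallel gripper is mounted at the origin on the work surface. World frame = base frame: x ahead of the robot, y to its left, z up, the work surface at z = 0. Lengths are in m, angles in rad, forces in N, time in s.
With the tool pointing down it reaches from about 0.325 to 1 m from the base axis. Payload 5.1 kg.
Tool frame: the origin (TCP) lies midway between the tips of the shut fingers; the grasp point (between the pads) lies 19 mm behind it; z points along the fingers, y is the line along which they close (so a half turn about z gives the same grasp; the last joint's range is limited). The gripper opens to 85 mm and grips with 20 to 120 N. Pads are 22 mm wide; open, the fingers measure 114 mm over their backs; the gripper's body (76 mm by 85 mm) begins 54 mm behind the grasp point. The pads swing forward as they close: fully open they stand 13 mm farther back than shut.
Start: joints at [-0.083, 0.124, 1.65, -0, 1.367, -0.083], TCP at [0.65, -0, 0.195] pointing down, gripper open.
Joint ranges: [-2.61, 2.61], [-1.02, 2.33], [0.03, 2.71], [-1.35, 4.49], [0.32, 2.68], [-2.91, 2.91]. Speed limits (rad/s): [2.57, 2.57, 3.14, 3.14, 3.14, 3.14].

### API

Orientations are given as a rotation vector (axis times angle).
In Python, from rig import observe, get_image, get_calibration, hand_in, trace gives the robot as it stands.
- The arm moves only by the shell command python3 -m pendant 'ROWS' [FORCE]. ROWS is JSON, one flat list of numbers, 7 for each row, row after row: the opening in per cent of the stroke, from 0 (shut) to 100 (fully open), then the shift along the tool's x, y, z in mm, then the turn, a rotation vector about the tool's x, y, z in degrees. A call has 1 to 20 rows; each row shifts and turns the commanded pose from where the row before left it, along the tool's axes as they then stand; what a row does not reach is not made up. A row lasts 1/12 s, in which the tool goes at most 41.7 mm and 7.16 degrees, less where a joint would pass 70% of its speed; a pose out of reach is approached as far as the arm can. A call is refused whole if a number of a shift passes 41.7 or a number of a turn 7.16, either way. A call with a gripper value outside its range is refused whole. The fingers move at their own pace and stop on an object; FORCE is the grip in N (left out, the last holds). Time passes only in rows, so rows that do not move let the fingers close. It gives the time, the measured TCP pose, the force, the opening and the grip force at its end, in the units of the state.
- observe(): the state, without advancing time (a new reading comes with each control period).
- get_image(name): name is "scene" or "side" or "wrist"; returns the picture (480x640x3 uint8, blue, green, red); there is no depth.
- get_calibration(name): a dict with "vertical_fov" (degrees; the focal length in pixels is half the picture's height over the tangent of half this angle, whatever the lens; pixels are square), "cx", "cy" (the principal point, pixels), "pose" (4x4, takes a point from camera to world coordinates). Camera axes: x right, y up, looking along -z (the intrinsics and any distortion apply to the point x, -y, -z); pixel columns grow to the right and rows downward; lengths in m; the calibration is good to about 2 mm. A picture is of the moment at which its call begins: read the wrist's pose just before it. get_calibration takes no time and is no camera call; for the wrist camera it gives the pose at the moment of the call.
- hand_in(): hands the job in; it is judged then, once.
Trained networks look in the newest picture that a camera, given by its name, has taken for a name from the list of things; names that differ only in an ending like _2 or _b are one class to them, and where a whole thing is asked for, a point or a joint stands for the part that bears it (a point fixed in the world has none). Each returns a list of dicts, best first, with "confidence" (0 to 1); they miss things now and then, are a little off and sometimes report something else, mostly with a low value. They report only what shows in the picture. A call takes as long as a camera call. They do not tell look-alikes from the thing itself.
- trace(camera, label): "pixels" (480x640 bool, what is visible of it) and "bbox" ([centre column, centre row, width, height] in pixels, round what is visible of it).
The state is a dict: "time_s": time; "joint_pos": joint angles; "dq": joint speeds; "joint_torque": joint torques, N m; "tcp_pos": TCP position; "tcp_rot": TCP orientation; "wrist_force": force on the tool from outside, world axes, zero at the start; "wrist_torque": the same for the moment, N m; "grip_width": finger opening in m; "finger_force": force on a finger pad.
Only numpy, scipy, OpenCV 4.12 (cv2) and the standard library are available. Lean on these libraries where they do the work, as an engineer would, in place of code of your own. Each camera call takes 0.05 s, during which the arm holds its last target. There are 200 camera calls.

## Working session

There is one attempt and no reset: what is moved stays moved. The work goes in short steps, Python scripts to look and compute and a shell command to move; the robot and the scene stay as the last step left them, time stands still between calls to the robot, and variables do not carry over. Pictures are saved under pics/ and viewed, at most 10 in all, crops included, and the job is handed in when it is done.

```bash
mkdir -p pics; ls
python3 - <<'E'
from rig import *
import cv2,numpy as np
for n in("scene","side"):
    im=get_image(n);cv2.imwrite(f"pics/{n}0.png",im)
    c=get_calibration(n);print(n,{k:(np.round(v,3).tolist()) for k,v in c.items() if not isinstance(v,str)})
    for l in("cover","handle","griddle","bowl","warmer","lip","guard","well"):
        try:
            print(l,[(round(d["confidence"],2),np.round(d["bbox"]).tolist()) for d in trace(n,l)[:4]])
        except Exception as e: print(l,e)
print(observe())
E
```

```text
pics
scene {'vertical_fov': 56.607, 'cx': 319.585, 'cy': 236.12, 'pose': [[0.853, -0.309, 0.422, 1.026], [0.523, 0.513, -0.681, -0.653], [-0.006, 0.801, 0.599, 0.809], [0.0, 0.0, 0.0, 1.0]]}
cover [(0.93, [375.0, 222.0, 27.0, 29.0]), (0.91, [389.0, 350.0, 76.0, 52.0]), (0.85, [379.0, 189.0, 33.0, 22.0]), (0.64, [302.0, 184.0, 20.0, 12.0])]
handle [(0.96, [377.0, 188.0, 34.0, 24.0]), (0.76, [376.0, 223.0, 34.0, 36.0]), (0.74, [299.0, 181.0, 16.0, 16.0]), (0.69, [389.0, 346.0, 71.0, 56.0])]
griddle [(0.75, [204.0, 367.0, 206.0, 191.0])]
bowl [(0.59, [332.0, 243.0, 35.0, 28.0])]
warmer [(0.81, [417.0, 277.0, 86.0, 66.0]), (0.16, [204.0, 367.0, 206.0, 189.0])]
lip [(0.86, [205.0, 367.0, 211.0, 194.0])]
guard [(0.73, [202.0, 368.0, 209.0, 198.0]), (0.52, [185.0, 364.0, 97.0, 97.0]), (0.4, [420.0, 275.0, 88.0, 67.0])]
well [(0.75, [203.0, 366.0, 215.0, 191.0]), (0.65, [419.0, 278.0, 86.0, 66.0])]
side {'vertical_fov': 52.196, 'cx': 324.394, 'cy': 237.814, 'pose': [[-0.976, 0.142, -0.162, 0.316], [-0.216, -0.601, 0.77, 1.214], [0.012, 0.787, 0.617, 0.951], [0.0, 0.0, 0.0, 1.0]]}
cover [(0.9
[... 584 characters left out ...]

{'time_s': 0.9, 'joint_pos': array([-8.25951594e-02,  1.23757063e-01,  1.65032613e+00,  6.23012873e-06,
        1.36748221e+00, -8.26244488e-02]), 'dq': array([-0.00143373,  0.00100224, -0.00115426,  0.00039516, -0.00067325,
       -0.00108463]), 'joint_torque': array([ 1.18822754e-05, -4.23583353e+01, -3.65765977e+01, -7.15475380e-05,
        3.97666790e-04, -8.03364543e-06]), 'tcp_pos': array([ 6.49982457e-01, -2.25567511e-05,  1.94534560e-01]), 'tcp_rot': array([2.22139842e+00, 2.22146069e+00, 3.49821964e-05]), 'wrist_force': array([-0.70151236,  0.1532246 ,  0.07535612]), 'wrist_torque': array([0.00070336, 0.01603355, 0.02363182]), 'finger_force': 0.0, 'grip_width': 0.08502989833478124}
```

View pics/scene0.png

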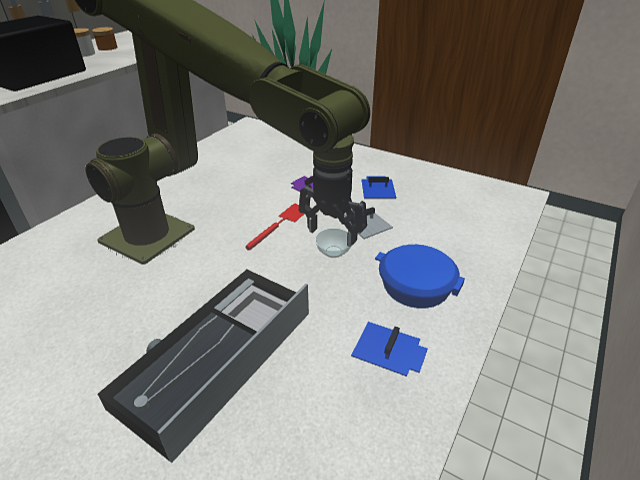

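View pics/side0.png

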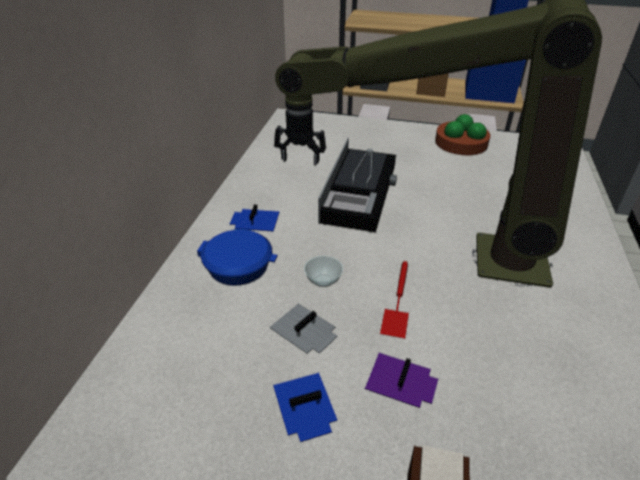

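```bash
python3 -c "
from rig import *
for n in('scene','side','wrist'):print(get_calibration(n))"
```

```text
{'vertical_fov': 56.607340478371825, 'cx': 319.5846944159259, 'cy': 236.12048693162814, 'pose': array([[ 0.85254853, -0.30871859,  0.4217272 ,  1.0256452 ],
       [ 0.52260976,  0.51331677, -0.68072383, -0.65299501],
       [-0.00632754,  0.80074886,  0.5989668 ,  0.80936768],
       [ 0.        ,  0.        ,  0.        ,  1.        ]])}
{'vertical_fov': 52.19633171097882, 'cx': 324.3943094716131, 'cy': 237.81369747409482, 'pose': array([[-0.97642866,  0.14214773, -0.16242255,  0.31641672],
       [-0.21551337, -0.60067373,  0.76989938,  1.21360899],
       [ 0.01187649,  0.78675606,  0.61714979,  0.95076189],
       [ 0.        ,  0.        ,  0.        ,  1.        ]])}
{'vertical_fov': 59.415762544633935, 'cx': 325.5317715874468, 'cy': 232.31414318502468, 'pose': array([[ 9.99999841e-01,  1.76034014e-04,  5.35127486e-04,
         6.49120583e-01],
       [-3.14455945e-04,  9.62585297e-01,  2.70978683e-01,
         6.80994456e-02],
       [-4.67404385e-04, -2.70978808e-01,  9.62585200e-01,
         3.73987282e-01],
       [ 0.00000000e+00,  0.00000000e+00,  0.00000000e+00,
         1.00000000e+00]])}
```

Side view: the grey steel cover is at (303,328). Look-alikes are purple at (402,380), blue at (305,405) and blue at (255,218); in the scene view these are grey (375,223), purple (300,184), blue (378,188) and blue (390,350). I choose the grey one, whose tongue is at about (325,345) in side. The bowl is at (323,270) and the griddle well at (350,203).

```bash
cat > h.py <<'E'
from rig import *
import cv2,numpy as np
from scipy.spatial.transform import Rotation as R
def ray(c,u,v):
    f=240/np.tan(np.radians(c["vertical_fov"]/2)); P=c["pose"]
    d=P[:3,:3]@np.array([(u-c["cx"])/f,-(v-c["cy"])/f,-1]); return P[:3,3],d/np.linalg.norm(d)
def plane(c,u,v,z):
    o,d=ray(c,u,v); return o+d*(z-o[2])/d[2]
def tri(obs):
    A=np.zeros((3,3));b=np.zeros(3);L=[]
    for c,u,v in obs:
        o,d=ray(c,u,v);M=np.eye(3)-np.outer(d,d);A+=M;b+=M@o;L.append((o,d))
    p=np.linalg.solve(A,b);return p,[np.linalg.norm(np.cross(p-o,d)) for o,d in L]
def proj(c,p):
    f=240/np.tan(np.radians(c["vertical_fov"]/2)); P=c["pose"];q=P[:3,:3].T@(np.array(p)-P[:3,3])
    return c["cx"]+f*q[0]/-q[2],c["cy"]-f*q[1]/-q[2]
E
python3 - <<'E'
from h import *
s=get_calibration("side");c=get_calibration("scene")
for u,v in((303,328),(298,306),(271,326),(325,351),(336,334),(323,275),(350,203),(344,142),(320,210),(321,221),(377,228),(402,320),(405,265)):print((u,v),np.round(plane(s,u,v,0),3))
get_image("side")
d=min(trace("side","cover"),key=lambda d:abs(d["bbox"][0]-303)+abs(d["bbox"][1]-328))
m=d["pixels"];v,u=np.nonzero(m)
P=np.array([plane(s,a,b,0.004)[:2] for a,b in zip(u,v)])
r=cv2.minAreaRect((P*1000).astype(np.float32));print("cover",r)
print("scene px",proj(c,[*np.array(r[0])/1000,.03]))
# griddle top corners, scene z=.066 ; near end corners
for u,v in((249,270),(308,289),(101,395),(171,461)):print("scene",(u,v),[np.round(plane(c,u,v,z)[:2],3).tolist() for z in(.066,.11)])
cv2.imwrite("pics/w.png",get_image("wrist"))
E
```

```text
(303, 328) [0.539 0.403 0.   ]
(298, 306) [0.572 0.332 0.   ]
(271, 326) [0.621 0.415 0.   ]
(325, 351) [0.469 0.462 0.   ]
(336, 334) [0.454 0.404 0.   ]
(323, 275) [0.533 0.197 0.   ]
(350, 203) [ 0.522 -0.184  0.   ]
(344, 142) [ 0.627 -0.627  0.   ]
(320, 210) [ 0.614 -0.118 -0.   ]
(321, 221) [ 0.597 -0.057  0.   ]
(377, 228) [ 0.412 -0.062  0.   ]
(402, 320) [0.296 0.319 0.   ]
(405, 265) [0.308 0.1   0.   ]
cover ((532.2120361328125, 405.504638671875), (112.82662963867188, 151.59934997558594), 64.22602081298828)
scene px (np.float64(363.47761798066637), np.float64(213.25398925409604))
scene (249, 270) [[0.424, -0.022], [0.46, -0.06]]
scene (308, 289) [[0.589, -0.003], [0.615, -0.042]]
scene (101, 395) [[0.41, -0.449], [0.447, -0.461]]
scene (171, 461) [[0.617, -0.469], [0.641, -0.48]]
```

View pics/w.png

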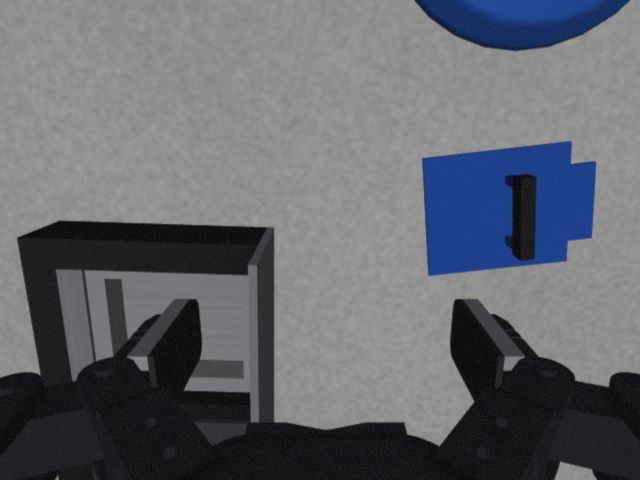

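The wrist view shows the well's +y half: inner far corners near (57,270) and (249,273), lip strip at (57–90,270). The blue look-alike at (505,210) is not ours. I'll move for a full view of the well.

```bash
python3 -c "
from rig import *;import pickle;pickle.dump(get_calibration('wrist'),open('w.pkl','wb'))"
python3 -m pendant '[100,-25,-17,-6,0,0,0,100,-25,-17,-6,0,0,0,100,-25,-17,-6,0,0,0,100,-25,-17,-6,0,0,0,100,-25,-17,-6,0,0,0,100,-25,-17,-6,0,0,0,100,-25,-17,-6,0,0,0,100,-25,-17,-6,0,0,0,100,0,0,0,0,0,0,100,0,0,0,0,0,0]'
python3 - <<'E'
from h import *
import pickle
c=get_calibration("wrist");im=get_image("wrist");cv2.imwrite("pics/w2.png",im);pickle.dump(c,open("w2.pkl","wb"))
print(observe()["tcp_pos"])
E
```

```text
time_s: 1.88
tcp_pos: [0.5137, -0.2012, 0.2433]
tcp_rot: [2.224, 2.217, 0.001]
wrist_force: [0.5, 0.1, 0.4]
grip_width: 0.0854
finger_force: 0.0
[ 0.51395507 -0.20026722  0.24274534]
```

View pics/w2.png

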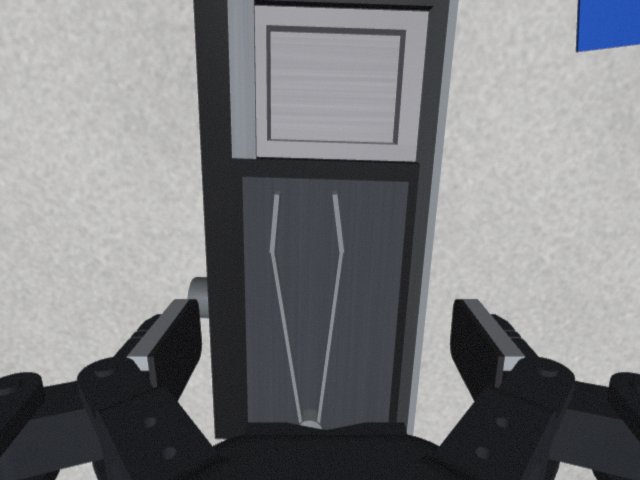

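w2 shows the whole well: lip strip at columns 230–256, pan opening corners (267,27), (403,30), (398,144), (268,141), guard right at (435,100). I'll enlarge both views of it.

Run:
```python
import cv2,numpy as np
a=cv2.imread("pics/w2.png")[0:190,190:465];b=cv2.imread("pics/w.png")[215:405,10:285]
f=lambda i:cv2.convertScaleAbs(cv2.resize(i,None,fx=2.9,fy=1.55*1,interpolation=cv2.INTER_CUBIC),alpha=1.4,beta=25)
f=lambda i:cv2.convertScaleAbs(cv2.resize(i,(790,295),interpolation=cv2.INTER_CUBIC),alpha=1.4,beta=25)
cv2.imwrite("pics/z.png",np.vstack([f(a),f(b)]))
```

```text
(no output)
```

View pics/z.png

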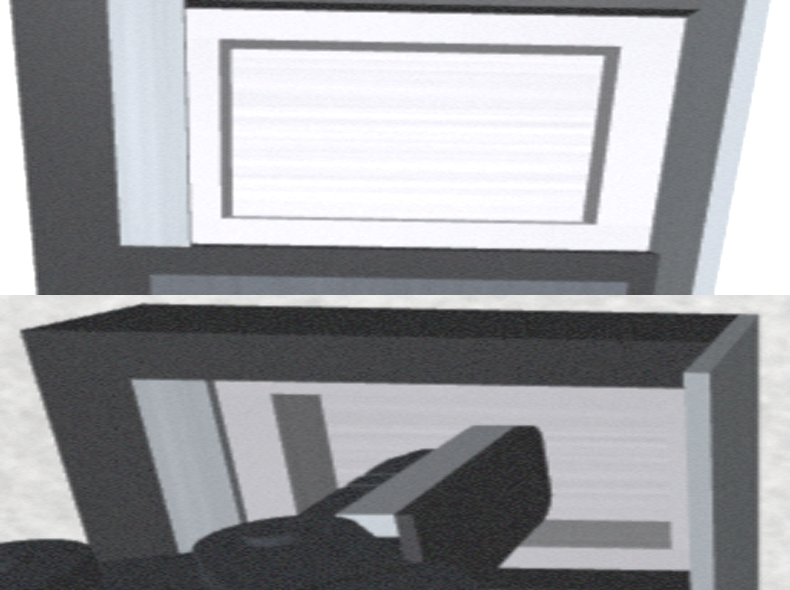

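```bash
cat > fit.py <<'E'
from h import *
import pickle
from scipy.optimize import least_squares
w=pickle.load(open("w.pkl","rb"));w2=pickle.load(open("w2.pkl","rb"))
pts=[(w2,(-79,-60,66),(231.8,157.8)),(w2,(-59,-60,66),(256.1,157.8)),(w2,(79,60,48),(432.6,7.7)),
(w,(-79,60,66),(56,269.7)),(w,(-59,60,66),(82,270)),(w,(79,85,110),(248.4,264.6))]
def W(p,q):
    c,s=np.cos(p[2]),np.sin(p[2]);x,y,z=np.array(q)/1000
    return [p[0]+c*x-s*y,p[1]+s*x+c*y,z+p[3]]
def res(p):
    r=[]
    for c,q,uv in pts:r+=list(np.array(proj(c,W(p,q)))-uv)
    for uv in((449,0),(430,190)):
        a=proj(w2,W(p,(79,-100,110)));b=proj(w2,W(p,(79,85,110)))
        r.append(a[0]+(b[0]-a[0])*(uv[1]-a[1])/(b[1]-a[1])-uv[0])
    return r
s=least_squares(res,[.51,-.12,0,0],loss="soft_l1",x_scale=[.1,.1,.1,.1]);p=s.x
print("fit",np.round(p,4),np.degrees(p[2]));print(np.round(res(p),1))
s=least_squares(lambda q:res([*q,0]),[.51,-.12,0],loss="soft_l1");print("z=0",np.round(s.x,4),np.degrees(s.x[2]));print(np.round(res([*s.x,0]),1))
E
python3 fit.py
```

```text
fit [ 5.157e-01 -1.107e-01 -3.330e-02  3.000e-04] -1.9100687043564413
[ 0.4 -0.4 -0.   0.4 -3.6  2.9 -0.3 -0.8 -0.5 -0.3 -0.2 -0.1  1.   1.2]
z=0 [ 0.5156 -0.1107 -0.0332] -1.9030289266927232
[ 0.4 -0.3 -0.1  0.4 -3.8  3.1 -0.1 -0.9 -0.3 -0.4 -0.3 -0.2  0.8  0.9]
```

Heights fit (z offset 0.3 mm): griddle at (0.516, −0.111), yaw −1.9°. Next, the cover.

```bash
python3 -m pendant '[100,38,1,2,0,0,0,100,38,1,2,0,0,0,100,38,1,2,0,0,0,100,38,1,2,0,0,0,100,38,1,2,0,0,0,100,38,1,2,0,0,0,100,38,1,2,0,0,0,100,38,1,2,0,0,0,100,38,1,2,0,0,0,100,38,1,2,0,0,0,100,38,1,2,0,0,0,100,38,1,2,0,0,0,100,38,1,2,0,0,0,100,0,0,0,0,0,0,100,0,0,0,0,0,0]'
python3 - <<'E'
from h import *
import pickle
c=get_calibration("wrist");im=get_image("wrist");cv2.imwrite("pics/w3.png",im);pickle.dump(c,open("w3.pkl","wb"))
print(observe()["tcp_pos"])
for l in("cover","handle"):
  for d in trace("wrist",l)[:3]: print(l,d["confidence"],np.round(d["bbox"]))
E
```

```text
time_s: 3.18
tcp_pos: [0.5257, 0.2969, 0.2153]
tcp_rot: [-2.215, -2.227, 0.003]
wrist_force: [-0.4, -0.8, 0.3]
grip_width: 0.0853
finger_force: 0.0
[0.52606175 0.29556541 0.2155738 ]
cover 0.86 [574. 470.  40.  19.]
cover 0.83 [343.  80. 203. 159.]
cover 0.81 [ 56.  14. 112.  23.]
handle 0.82 [343.  82. 194. 163.]
```

View pics/w3.png

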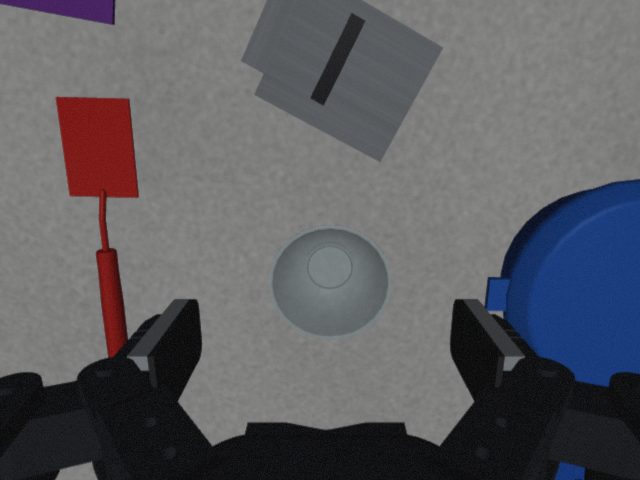

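The steel-grey cover is at (340,80) with its tongue at (250,60) towards upper left. The bar's top runs from (357,14) to (319,102); the bowl at (330,280) stays clear.

Run:
```python
from h import *
import pickle
c=pickle.load(open("w3.pkl","rb"))
a=plane(c,357,14,.04);b=plane(c,319,102,.04);print(a,b,(a+b)/2,np.linalg.norm(a-b),np.degrees(np.arctan2(*(a-b)[1::-1]))-90)
q=[plane(c,*p,.004) for p in((442,47),(380,160),(255,95))];print(q,np.linalg.norm(q[0]-q[1]),np.linalg.norm(q[1]-q[2]))
d=q[1]-q[2];print(np.degrees(np.arctan2(d[1],d[0])))
```

```text
[0.54764552 0.43854303 0.04      ] [0.51865384 0.3741566  0.04      ] [0.53314968 0.40634982 0.04      ] 0.07061253201361418 -24.240906781368196
[array([0.62350959, 0.42065356, 0.004     ]), array([0.57419158, 0.32434108, 0.004     ]), array([0.46144758, 0.38070306, 0.004     ])] 0.10820517693190304 0.12604713572360937
-26.560978578430348
```

```bash
python3 -m pendant '[100,28,2,22,0,0,0,100,28,2,22,0,0,0,100,28,2,22,0,0,0,100,27,2,22,0,0,0,100,0,0,0,0,0,6.4,100,0,0,0,0,0,6.4,100,0,0,0,0,0,6.4,100,0,0,0,0,0,6.3,100,0,0,0,0,0,0,100,0,0,0,0,0,0,100,0,0,0,0,0,0]'
python3 - <<'E'
from h import *
import pickle
c=get_calibration("wrist");im=get_image("wrist");cv2.imwrite("pics/w4.png",im);pickle.dump(c,open("w4.pkl","wb"))
o=observe();print(o["tcp_pos"],R.from_rotvec(o["tcp_rot"]).as_matrix())
print(proj(c,[.5476,.4385,.04]),proj(c,[.5187,.3742,.04]))
E
```

```text
time_s: 4.25
tcp_pos: [0.5354, 0.4043, 0.1288]
tcp_rot: [-2.656, -1.678, -0.0]
wrist_force: [0.3, -0.2, 0.5]
grip_width: 0.0854
finger_force: 0.0
[0.53524744 0.40440512 0.12873591] [[ 4.29669739e-01  9.02986088e-01  2.01444302e-04]
 [ 9.02986086e-01 -4.29669768e-01  1.35058441e-04]
 [ 2.08510420e-04  1.23870877e-04 -9.99999971e-01]]
(np.float64(320.8534425093265), np.float64(165.6392340911313)) (np.float64(323.4302921362671), np.float64(269.9228861915809))
```

View pics/w4.png

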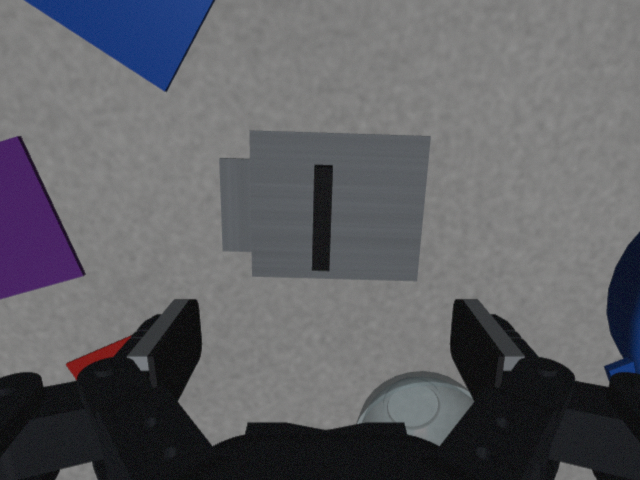

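Run:
```python
from h import *
import pickle
c=pickle.load(open("w4.pkl","rb"));c3=pickle.load(open("w3.pkl","rb"))
a=plane(c,323.5,165,.04);b=plane(c,320.5,270.5,.04);print(a,b,(a+b)/2,np.linalg.norm(a-b),np.degrees(np.arctan2(*(a-b)[1::-1]))-90)
print(tri([(c3,338,58),(c,322,217)]))
q=[plane(c,*p,.004) for p in((250,130),(430,136),(417,281),(253,276))]
for i,j in((0,1),(3,2),(3,0),(2,1)):
    d=q[j]-q[i];print(np.linalg.norm(d),np.degrees(np.arctan2(d[1],d[0])))
print(R.from_rotvec(observe()["tcp_rot"]).as_matrix()[:,1]@((a+b)/2-[.5353,.4044,.04]),R.from_rotvec(observe()["tcp_rot"]).as_matrix()[:,0]@((a+b)/2-[.5353,.4044,.04]))
print(sum(q)/4)
```

```text
[0.54928921 0.43814239 0.04      ] [0.51672086 0.37467866 0.04      ] [0.53300504 0.40641052 0.04      ] 0.07133261957810236 -27.16601290804575
(array([0.53356478, 0.40748124, 0.03774669]), [np.float64(2.702743566497824e-05), np.float64(2.702743566483168e-05)])
0.1269254926646064 -27.311043867497865
0.12725011851636406 -27.316868189871588
0.10992405235073772 62.970920152173576
0.1099390642401055 63.140066653097286
-0.0029361799143347096 0.0008293957532356346
[0.54267664 0.40062088 0.004     ]
```

Bar middle from two views: (0.533, 0.406), height ~0.038 (0.040 expected), yaw −27.1°, plate 127×110. All consistent, so I grasp.

```bash
python3 -m pendant '[100,1,-3,0,0,0,1.7,100,0,0,38,0,0,0,100,0,0,38,0,0,0,100,0,0,26,0,0,0,100,0,0,12,0,0,0,100,0,0,0,0,0,0,0,0,0,0,0,0,0,0,0,0,0,0,0,0,0,0,0,0,0,0,0,0,0,0,0,0,0,0,0,0,0,0,0,0,0,0,0,0,0,0,0,0,0,0,0,0,0,0,0]' 80
```

```text
time_s: 5.38
tcp_pos: [0.5329, 0.4073, 0.0151]
tcp_rot: [-2.681, -1.637, -0.001]
wrist_force: [-0.3, 0.7, 0.2]
grip_width: 0.0008
finger_force: 0.0
```

Run:
```python
from h import *
cv2.imwrite("pics/w5.png",np.hstack([cv2.resize(get_image("wrist"),(400,300)),cv2.resize(get_image("side")[230:380,220:420],(400,300))]))
print(observe()["grip_width"],observe()["finger_force"])
```

```text
0.00017655035989281396 0.0
```

View pics/w5.png

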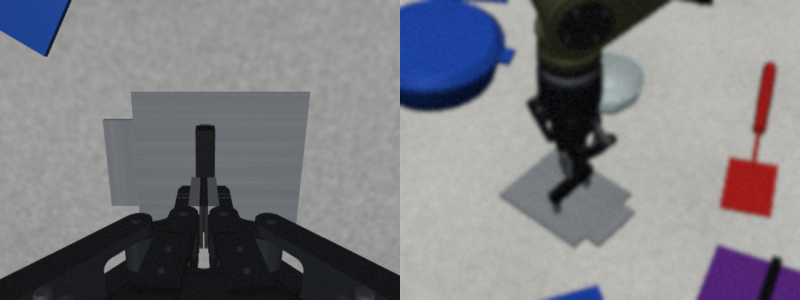

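Unexpected: the fingers are shut and the bar shows beyond them (wrist (328,200) at full scale). I'll check where the plate is now from its corners.

Run:
```python
from h import *
c=get_calibration("wrist");o=observe();T=R.from_rotvec(o["tcp_rot"]).as_matrix();p=o["tcp_pos"];print(p,c["pose"].round(3).tolist())
for z in(.004,.04):
  for uv in((211,147),(496,147),(166,192),(179,328),(328,200)):
    P=plane(c,*uv,z);print(z,uv,P.round(4),"tool",(T.T@(P-p)*1000).round(1))
print("TCP px",proj(c,p),"grasp pt",proj(c,p-T[:,2]*.019))
for n in("side","scene"):
    s=get_calibration(n);print(n,"TCP",proj(s,p),"bar ends",proj(s,p+T[:,0]*.035+[0,0,.025]),proj(s,p-T[:,0]*.035+[0,0,.025]))
```

```text
[0.53269925 0.40719454 0.01464672] [[0.889, 0.44, 0.124, 0.563], [-0.457, 0.856, 0.241, 0.468], [-0.0, -0.271, 0.963, 0.194], [0.0, 0.0, 0.0, 1.0]]
0.004 (211, 147) [0.5114 0.4784 0.004 ] tool [ 53.6 -51.5  10.7]
0.004 (496, 147) [0.624  0.4205 0.004 ] tool [53.6 75.1 10.7]
0.004 (166, 192) [0.4825 0.4705 0.004 ] tool [ 33.4 -73.6  10.6]
0.004 (179, 328) [0.4505 0.4094 0.004 ] tool [-35.6 -74.1  10.6]
0.004 (328, 200) [0.5467 0.4333 0.004 ] tool [29.7  0.5 10.7]
0.04 (211, 147) [0.5212 0.4764 0.04  ] tool [ 56.3 -41.8 -25.3]
0.04 (496, 147) [0.6125 0.4295 0.04  ] tool [ 56.3  60.8 -25.3]
0.04 (166, 192) [0.4978 0.47   0.04  ] tool [ 39.9 -59.7 -25.4]
0.04 (179, 328) [0.4718 0.4204 0.04  ] tool [-16.1 -60.2 -25.4]
0.04 (328, 200) [0.5498 0.4398 0.04  ] tool [ 36.9   0.3 -25.3]
TCP px (np.float64(326.8697384719659), np.float64(268.81043006256357)) grasp pt (np.float64(326.99020199523835), np.float64(285.2142517428296))
side TCP (np.float64(305.12998923871027), np.float64(325.7211967964912)) bar ends (np.float64(295.51887459473437), np.float64(327.09468965519034)) (np.float64(314.16488685696476), np.float64(311.0360097715343))
scene TCP (np.float64(363.60345846774493), np.float64(217.08960594407034)) bar ends (np.float64(373.0561323723877), np.float64(207.2298713712925)) (np.float64(354.80787076057754), np.float64(213.77647125793965))
```

Run:
```python
from h import *
im=get_image("wrist");a=cv2.resize(im[180:380,230:430],(600,600),interpolation=cv2.INTER_CUBIC)
cv2.imwrite("pics/w6.png",cv2.convertScaleAbs(a,alpha=1.8,beta=20))
c=get_calibration("wrist");o=observe();T=R.from_rotvec(o["tcp_rot"]).as_matrix();p=o["tcp_pos"];q,d=ray(c,328,288)
q=T.T@(q-p);d=T.T@d
for x in(11,0,-11):print(x,((q+d*(x/1000-q[0])/d[0])*1000).round(1))
```

```text
11 [ 11.    0.3 -47.5]
0 [  0.    0.4 -21.9]
-11 [-11.    0.5   3.7]
```

View pics/w6.png

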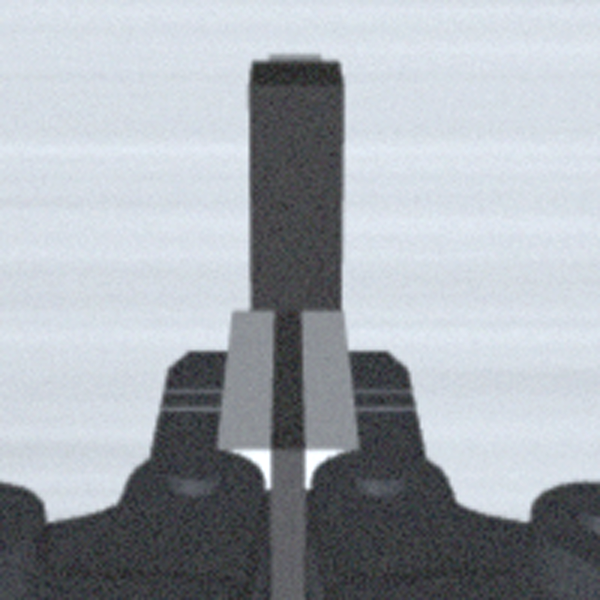

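The close crop shows the shut pads lying over the bar's top rather than beside it, so the tips look higher than reported. I'll check that against the fixed cameras' first pictures.

Run:
```python
from h import *
for n in("side","scene"):
    s=get_calibration(n)
    for z in(.195,.208,.228,.245,.26):print(n,z,[np.round(proj(s,[.65+x,0,z])).tolist() for x in(-.05,0,.05)])
# lowest dark gripper pixels in first pictures
im=cv2.imread("pics/side0.png").max(2);m=im<60
for c in range(270,335,4):
    r=np.nonzero(m[90:180,c])[0];print(c,(r.max()+90) if len(r) else None,end="; ")
c=get_calibration("wrist");
```

```text
side 0.195 [[316.0, 179.0], [300.0, 177.0], [284.0, 175.0]]
side 0.208 [[316.0, 175.0], [300.0, 173.0], [283.0, 171.0]]
side 0.228 [[316.0, 169.0], [300.0, 167.0], [283.0, 165.0]]
side 0.245 [[316.0, 164.0], [299.0, 162.0], [283.0, 160.0]]
side 0.26 [[316.0, 159.0], [299.0, 157.0], [283.0, 155.0]]
scene 0.195 [[312.0, 248.0], [331.0, 255.0], [351.0, 263.0]]
scene 0.208 [[312.0, 243.0], [331.0, 250.0], [351.0, 258.0]]
scene 0.228 [[311.0, 236.0], [331.0, 243.0], [352.0, 250.0]]
scene 0.245 [[311.0, 229.0], [331.0, 236.0], [352.0, 244.0]]
scene 0.26 [[311.0, 224.0], [331.0, 231.0], [352.0, 238.0]]
270 None; 274 None; 278 146; 282 157; 286 145; 290 141; 294 143; 298 143; 302 144; 306 143; 310 147; 314 151; 318 160; 322 151; 326 92; 330 179; 334 179;
```

Side and scene both put the open tips at z≈0.244 with the TCP reported at 0.195, where 0.208 was expected. The wrist view agrees, so the real tips end about 36 mm short of the reported TCP. I'll open, go 36 mm lower and grasp.

```bash
python3 -m pendant '[100,0,0,0,0,0,0,100,0,0,0,0,0,0,100,0,0,0,0,0,0,100,0,0,0,0,0,0,100,0,0,0,0,0,0,100,0,0,0,0,0,0,100,0,0,12,0,0,0,100,0,0,12,0,0,0,100,0,0,12,0,0,0,100,0,0,0,0,0,0]'
python3 -m pendant '[0,0,0,0,0,0,0,0,0,0,0,0,0,0,0,0,0,0,0,0,0,0,0,0,0,0,0,0,0,0,0,0,0,0,0,0,0,0,0,0,0,0,0,0,0,0,0,0,0,0,0,0,0,0,0,0]' 80
```

```text
time_s: 6.37
tcp_pos: [0.5298, 0.4053, -0.0263]
tcp_rot: [2.681, 1.637, -0.012]
wrist_force: [-1.0, 0.6, -0.5]
grip_width: 0.0856
finger_force: 0.0
time_s: 7.03
tcp_pos: [0.5332, 0.4075, -0.0206]
tcp_rot: [-2.681, -1.637, -0.002]
wrist_force: [-0.4, -0.5, 3.1]
grip_width: 0.0104
finger_force: 79.5
```

Holding: 10.4 mm width at 79.5 N. Lift, turn yaw +25° and carry across.

```bash
python3 -m pendant '[0,0,0,-15,0,0,0,0,0,0,-30,0,0,0,0,0,0,-40,0,0,0,0,0,0,-40,0,0,0,0,0,0,-40,0,0,0,0,0,0,-40,0,0,0,0,0,0,-10,0,0,-6.3,0,0,0,0,0,0,-6.3,0,0,0,0,0,0,-6.3,0,0,0,0,0,0,-6.3,0,0,0,0,0,0,0]'
python3 -m pendant '[0,-15,0,0,0,0,0,0,-30,0,0,0,0,0,0,-35,0,0,0,0,0,0,-35,0,0,0,0,0,0,-35,0,0,0,0,0,0,-35,0,0,0,0,0,0,-35,0,0,0,0,0,0,-35,0,0,0,0,0,0,-35,0,0,0,0,0,0,-35,0,0,0,0,0,0,-35,0,0,0,0,0,0,-35,0,0,0,0,0,0,-35,0,0,0,0,0,0,-35,0,0,0,0,0,0,-30,0,0,0,0,0,0,-20,0,0,0,0,0,0,-10,0,0,0,0,0,0,0,0,0,0,0,0]'
cat > plan.py <<'E'
from h import *
G=np.array([.5157,-.1107,0]);yaw=np.radians(-1.9);D=np.array([-1,0,-20.6])/1000  # cover origin in tool frame
def target(tx,z,th,ty=0):
    "tip x, tip z (griddle mm), tilt deg -> tool pose"
    t=np.radians(th);Rg=R.from_euler("z",yaw).as_matrix()
    Rc=Rg@R.from_euler("y",-t).as_matrix()
    O=G+Rg@(np.array([tx+75*np.cos(t),ty,z+75*np.sin(t)])/1000)
    T=np.column_stack([Rc[:,1],Rc[:,0],-Rc[:,2]])
    return O-T@D,T
def rel(p,T,q,U):
    return (T.T@(q-p)*1000).round(1),np.degrees(R.from_matrix(T.T@U).as_rotvec()).round(2)
def now():
    o=observe();return o["tcp_pos"],R.from_rotvec(o["tcp_rot"]).as_matrix(),o
E
python3 - <<'E'
from plan import *
p,T,o=now();print(p,o["grip_width"],o["finger_force"])
seq=[(-45,120,30),(-45,60,30)]
for s in seq:
    q,U=target(*s);print(s,q.round(3),rel(p,T,q,U));p,T=q,U
E
```

```text
time_s: 7.95
tcp_pos: [0.532, 0.4067, 0.1932]
tcp_rot: [-2.258, -2.184, 0.002]
wrist_force: [0.4, -0.3, -3.8]
grip_width: 0.0104
finger_force: 78.7
time_s: 9.45
tcp_pos: [0.5136, -0.1193, 0.1934]
tcp_rot: [-2.265, -2.177, 0.001]
wrist_force: [-0.5, 0.6, -3.3]
grip_width: 0.0106
finger_force: 78.7
[ 0.51361382 -0.11931919  0.19335796] 0.010614575292132028 78.68112087249756
(-45, 120, 30) [ 0.546 -0.111  0.14 ] (array([ 9.9, 32. , 53.7]), array([-30.04,   0.11,  -0.36]))
(-45, 60, 30) [ 0.546 -0.111  0.08 ] (array([  0., -30.,  52.]), array([0., 0., 0.]))
```

```bash
python3 -m pendant '[0,2,6,0,-6,0,0,0,2,6,0,-6,0,0,0,2,6,0,-6,0,0,0,2,6,0,-6,0,0,0,2,6,0,-6,0,-0.3,0,0,0,0,0,0,0,0,0,0,0,0,0,0]'
python3 - <<'E'
from plan import *
p,T,o=now();print(p,o["grip_width"],o["wrist_force"])
seq=[(-45,110,30)]
for s in seq:
    q,U=target(*s);print(s,q.round(3),rel(p,T,q,U));p,T=q,U
c=get_calibration("wrist");p,T,o=now()
im=get_image("wrist");cv2.imwrite("pics/w7.png",im)
# where the lip and ledge would show
Rg=R.from_euler("z",yaw).as_matrix()
for n,g in(("lip-",(-59,-60,66)),("lip+",(-59,60,66)),("guard+",(79,85,110)),("guard-",(79,-60,110))):print(n,proj(c,G+Rg@(np.array(g)/1000)))
O=p+T@D
for q in((-75,-35),(-75,35),(75,55),(75,-55)):print("cover",q,proj(c,O+T@np.array([q[1],q[0],0])/1e0*1e-3))
E
```

```text
time_s: 10.03
tcp_pos: [0.5421, -0.1071, 0.1982]
tcp_rot: [1.955, 1.898, 0.503]
wrist_force: [-0.0, 0.3, -1.9]
grip_width: 0.0104
finger_force: 79.1
[ 0.54208245 -0.10707381  0.19819267] 0.010394589089901284 [-0.02523583  0.26728659 -1.87124392]
(-45, 110, 30) [ 0.546 -0.111  0.13 ] (array([ -3.5, -30.6,  61.5]), array([-0.24, -0.06,  0.19]))
lip- (np.float64(115.85214720123915), np.float64(321.17163345348087))
lip+ (np.float64(88.86903658320895), np.float64(135.5500262729425))
guard+ (np.float64(330.4736972737268), np.float64(93.83029258919183))
guard- (np.float64(329.24442302095105), np.float64(302.14573500599886))
cover (-75, -35) (np.float64(153.73406067393134), np.float64(364.4308653918723))
cover (-75, 35) (np.float64(133.62088112946327), np.float64(205.53766681525207))
cover (75, 55) (np.float64(528.5656178343677), np.float64(152.98197122315673))
cover (75, -55) (np.float64(496.24130807024625), np.float64(403.93537538610485))
```

Run:
```python
from plan import *
c=get_calibration("wrist");p,T,o=now()
for d in trace("wrist","cover")[:2]:
    m=d["pixels"].astype(np.uint8);k=max(cv2.findContours(m,0,2)[0],key=cv2.contourArea)
    print(d["confidence"],cv2.approxPolyDP(k,5,True)[:,0].tolist())
    O=p+T@D
    pr=[proj(c,O+T@np.array([q[1],q[0],-4])*1e-3) for q in((-75,35),(-53,35),(-53,55),(75,55))];print(np.round(pr))
```

```text
0.8 [[530, 156], [181, 155], [184, 205], [127, 209], [146, 363], [194, 339], [214, 340], [226, 352], [249, 347], [270, 303], [289, 295], [296, 282], [306, 285], [309, 393], [300, 404], [310, 426], [342, 426], [351, 410], [341, 375], [349, 282], [381, 302], [402, 346], [425, 351], [428, 342], [452, 339], [503, 363]]
[[129. 208.]
 [187. 208.]
 [182. 154.]
 [534. 154.]]
0.7 [[486, 26], [393, 34], [401, 146], [486, 127], [486, 111], [499, 105], [500, 45], [487, 42]]
[[129. 208.]
 [187. 208.]
 [182. 154.]
 [534. 154.]]
```

In-hand pose matches prediction within ~1 mm (corners (127,209), (530,156) against (129,208), (534,154)). Lowering in front of the lip.

```bash
python3 -m pendant '[0,-1,-8,15,0,0,0,0,-1,-8,15,0,0,0,0,-1,-8,16,0,0,0,0,-0.5,-7,15,-0.2,0,0.2,0,0,-5,9,0,0,0,0,0,-5,9,0,0,0,0,0,-5,9,0,0,0,0,0,0,0,0,0,0,0,0,0,0,0,0,0]'
python3 - <<'E'
from plan import *
p,T,o=now();print(p,o["wrist_force"])
for s in [(-45,80,30),(-46,50.5,30),(-67,50,30)]:
    q,U=target(*s);print(s,q.round(4),rel(p,T,q,U));p,T=q,U
E
```

```text
time_s: 10.88
tcp_pos: [0.548, -0.1122, 0.1002]
tcp_rot: [1.954, 1.89, 0.509]
wrist_force: [-0.2, 0.3, -4.1]
grip_width: 0.0106
finger_force: 79.0
[ 0.54796444 -0.1122104   0.1001842 ] [-0.18927269  0.25155686 -4.0567878 ]
(-45, 80, 30) [ 0.546  -0.1107  0.0997] (array([ 1.4, -2. , -0.6]), array([0.15, 0.01, 0.01]))
(-46, 50.5, 30) [ 0.545  -0.1107  0.0702] (array([ -0. , -15.6,  25. ]), array([0., 0., 0.]))
(-67, 50, 30) [ 0.524  -0.11    0.0697] (array([  0. , -18.4, -10.1]), array([0., 0., 0.]))
```

```bash
python3 -m pendant '[0,1.4,-2,0,0,0,0,0,0,-5.2,8.3,0,0,0,0,0,-5.2,8.3,0,0,0,0,0,-5.2,8.2,0,0,0,0,0,0,0,0,0,0,0,0,0,0,0,0,0]'
python3 - <<'E'
from plan import *
c=get_calibration("wrist");p,T,o=now();print(p,o["wrist_force"])
cv2.imwrite("pics/w8.png",get_image("wrist"))
for s in [(-46,50.5,30),(-67,50.5,30)]:
    q,U=target(*s);print(s,q.round(4),rel(p,T,q,U));p,T=q,U
p,T,o=now();O=p+T@D;Rg=R.from_euler("z",yaw).as_matrix()
for n,g in(("lip-",(-59,-60,66)),("lip+",(-59,60,66)),("lipback+",(-79,60,66)),("guard+",(79,85,110)),("guard+o",(85,85,110)),("side+",(0,60,66))):print(n,np.round(proj(c,G+Rg@(np.array(g)/1000))))
for q in((-75,35),(-53,35),(-53,55),(75,55)):print("cover",q,np.round(proj(c,O+T@np.array([q[1],q[0],-4])*1e-3)))
E
```

```text
time_s: 11.38
tcp_pos: [0.5441, -0.1104, 0.0684]
tcp_rot: [1.955, 1.891, 0.508]
wrist_force: [-0.6, -0.1, -2.6]
grip_width: 0.0101
finger_force: 79.0
[ 0.5441338  -0.11044928  0.06836822] [-0.55038791 -0.07145256 -2.64674159]
(-46, 50.5, 30) [ 0.545  -0.1107  0.0702] (array([-0.2,  1.6, -1.1]), array([ 0.05, -0.02, -0.02]))
(-67, 50.5, 30) [ 0.524  -0.11    0.0702] (array([  0. , -18.2, -10.5]), array([0., 0., 0.]))
lip- [135. 450.]
lip+ [ 89. 144.]
lipback+ [ 14. 146.]
guard+ [499.  70.]
guard+o [509.  71.]
side+ [261. 139.]
cover (-75, 35) [132. 209.]
cover (-53, 35) [190. 209.]
cover (-53, 55) [185. 155.]
cover (75, 55) [538. 155.]
```

View pics/w8.png

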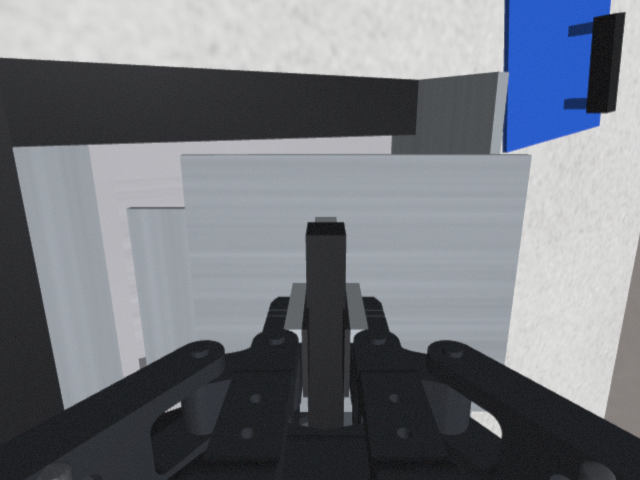

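w8 agrees with the model: lip's free edge end at (90,145), guard corner (500,72), tongue edge at (128,208) lying clear inside the lip, plate clear of the guard. Insert the tongue.

```bash
python3 -m pendant '[0,0,-4.2,-2.9,0,0,0,0,0,-4.2,-2.9,0,0,0,0,0,-4.2,-2.9,0,0,0,0,0,-4,-2.9,0,0,0,0,0,0,0,0,0,0,0,0,0,0,0,0,0]'
python3 - <<'E'
from plan import *
p,T,o=now();print(p,o["wrist_force"])
for s in [(-67,50.5,30),(-67,50.5,27),(-67.3,50,24),(-68.3,50,21),(-69.5,50,18),(-70.5,50,15),(-71.5,49.5,12),(-72.5,49.5,9),(-73.3,49.5,6),(-74,49,3),(-74,49,0)]:
    q,U=target(*s);print(s,*rel(p,T,q,U));p,T=q,U
E
```

```text
time_s: 11.93
tcp_pos: [0.5248, -0.1103, 0.0722]
tcp_rot: [1.953, 1.888, 0.509]
wrist_force: [-0.4, 0.4, -3.9]
grip_width: 0.0105
finger_force: 79.2
[ 0.52484558 -0.11032014  0.07221154] [-0.43353073  0.35475778 -3.85661241]
(-67, 50.5, 30) [ 0.3 -1.8  1.3] [ 0.25  0.06 -0.  ]
(-67, 50.5, 27) [-0.  -1.2  3.9] [ 3. -0. -0.]
(-67.3, 50, 24) [ 0.  -1.7  4.2] [3. 0. 0.]
(-68.3, 50, 21) [-0.  -2.1  3.5] [ 3.  0. -0.]
(-69.5, 50, 18) [-0.  -2.3  3.5] [ 3.  0. -0.]
(-70.5, 50, 15) [ 0.  -2.1  3.6] [ 3. -0.  0.]
(-71.5, 49.5, 12) [-0.  -2.3  4.1] [ 3.  0. -0.]
(-72.5, 49.5, 9) [ 0.  -2.2  3.7] [ 3. -0.  0.]
(-73.3, 49.5, 6) [-0.  -2.   3.8] [ 3.  0. -0.]
(-74, 49, 3) [ 0.  -1.9  4.3] [3. 0. 0.]
(-74, 49, 0) [-0.  -1.2  3.9] [ 3. -0.  0.]
```

```bash
python3 -m pendant '[0,0.3,-1.4,0.8,0.2,0,0,0,0,-1.2,3.9,3,0,0,0,0,-1.7,4.2,3,0,0,0,0,-2.1,3.5,3,0,0,0,0,-2.3,3.5,3,0,0,0,0,-2.1,3.6,3,0,0,0,0,0,0,0,0,0,0,0,0,0,0,0,0]'
python3 - <<'E'
from plan import *
P=[];W=[]
for i in range(4):
    get_image("side");p,T,o=now();P.append(p);W.append(o["wrist_force"])
print(np.round(P,4),np.round(W,1));p=np.mean(P,0)
for s in [(-70.5,50,15),(-71.5,49.5,12),(-72.5,49.5,9),(-73.3,49.5,6),(-74,49,3),(-74,48.5,0)]:
    q,U=target(*s);print(s,*rel(p,T,q,U));p,T=q,U
E
```

```text
time_s: 12.6
tcp_pos: [0.524, -0.1098, 0.0497]
tcp_rot: [2.113, 2.045, 0.27]
wrist_force: [0.4, 1.1, -3.6]
grip_width: 0.0104
finger_force: 79.1
[[ 0.5234 -0.1097  0.0496]
 [ 0.523  -0.1097  0.0494]
 [ 0.5228 -0.1097  0.0495]
 [ 0.5228 -0.1098  0.0496]] [[ 1.   0.7 -3.6]
 [-0.9 -0.6 -3.2]
 [-0.5 -0.3 -3.8]
 [ 0.5 -0.8 -3. ]]
(-70.5, 50, 15) [-0.2  0.   0. ] [ 0.02  0.03 -0.01]
(-71.5, 49.5, 12) [-0.  -2.3  4.1] [ 3.  0. -0.]
(-72.5, 49.5, 9) [ 0.  -2.2  3.7] [ 3. -0.  0.]
(-73.3, 49.5, 6) [-0.  -2.   3.8] [ 3.  0. -0.]
(-74, 49, 3) [ 0.  -1.9  4.3] [3. 0. 0.]
(-74, 48.5, 0) [-0.  -1.2  4.4] [ 3. -0.  0.]
```

On track and contact-free. Finishing the swing.

```bash
python3 -m pendant '[0,0,-2.3,4.1,3,0,0,0,0,-2.2,3.7,3,0,0,0,0,-2,3.8,3,0,0,0,0,-1.9,4.3,3,0,0,0,0,-1.2,4.2,3,0,0,0,0,0,0,0,0,0,0,0,0,0,0,0,0,0,0,0,0,0,0,0,0]'
python3 - <<'E'
from plan import *
P=[];W=[]
for i in range(4):
    get_image("wrist");p,T,o=now();P.append(p);W.append(o["wrist_force"])
print(np.round(P[-1],4),np.round(W,1));p=np.mean(P,0)
print(rel(p,T,*target(-74,48,0)))
c=get_calibration("wrist");O=p+T@D;Rg=R.from_euler("z",yaw).as_matrix()
d=trace("wrist","cover")[0];m=d["pixels"].astype(np.uint8);k=max(cv2.findContours(m,0,2)[0],key=cv2.contourArea)
print(d["confidence"],cv2.approxPolyDP(k,5,True)[:,0].tolist())
print(np.round([proj(c,O+T@np.array([q[1],q[0],-4])*1e-3) for q in((-59,55),(75,55))]))
print(np.round([proj(c,G+Rg@np.array(q)*1e-3) for q in((-59,60,66),(79,60,66),(0,60,48))]))
E
```

```text
[ 0.5231 -0.1099  0.0499] [[ 0.3  0.2 -2.8]
 [ 0.4  0.7 -2.6]
 [ 0.1  0.6 -2.7]
 [ 0.1 -0.2 -2.5]]
(array([ -0.1, -11.8,  20. ]), array([ 1.503e+01,  4.000e-02, -1.000e-02]))
0.85 [[639, 5], [629, 159], [639, 158]]
[[166. 154.]
 [534. 154.]]
[[153. 142.]
 [501. 136.]
 [310. 137.]]validation failed for argument at $...
```

The move was refused (miscounted numbers); retyping it.

```bash
python3 -m pendant '[0,0,-2.3,4.1,3,0,0, 0,0,-2.2,3.7,3,0,0, 0,0,-2,3.8,3,0,0, 0,0,-1.9,4.3,3,0,0, 0,0,-1.2,4.2,3,0,0, 0,0,0,0,0,0,0, 0,0,0,0,0,0,0]'
python3 - <<'E'
from plan import *
P=[];W=[]
for i in range(4):
    get_image("wrist");p,T,o=now();P.append(p);W.append(o["wrist_force"])
print(np.round(P[-1],4),np.round(W,1));p=np.mean(P,0)
print(rel(p,T,*target(-74,48,0)))
c=get_calibration("wrist");O=p+T@D;Rg=R.from_euler("z",yaw).as_matrix()
for d in trace("wrist","cover")[:3]:
    m=d["pixels"].astype(np.uint8);k=max(cv2.findContours(m,0,2)[0],key=cv2.contourArea)
    print(d["confidence"],cv2.approxPolyDP(k,5,True)[:8,0].tolist())
print(np.round([proj(c,O+T@np.array([q[1],q[0],-4])*1e-3) for q in((-59,55),(75,55))]))
print(np.round([proj(c,G+Rg@np.array(q)*1e-3) for q in((-59,60,66),(79,60,66),(0,60,48))]))
E
```

```text
time_s: 13.63
tcp_pos: [0.5174, -0.1096, 0.0282]
tcp_rot: [2.257, 2.184, 0.001]
wrist_force: [-0.1, 0.7, -2.7]
grip_width: 0.0105
finger_force: 79.1
[ 0.5166 -0.1097  0.0285] [[ 0.2 -0.  -3.3]
 [ 0.3  0.6 -2.6]
 [-0.5 -0.5 -4. ]
 [-0.8 -0.8 -2.7]]
(array([-0.1,  0. ,  1. ]), array([ 0.05,  0.04, -0.02]))
0.71 [[180, 156], [185, 206], [158, 208], [175, 349], [203, 338], [219, 342], [225, 353], [249, 347]]
[[166. 154.]
 [535. 154.]]
[[147. 143.]
 [565. 143.]
 [326. 140.]]
```

Flat and about 1 mm above the ledge. Settling it.

```bash
python3 -m pendant '[0,0,0,1,0,0,0, 0,0,0,0.5,0,0,0, 0,0,0,0,0,0,0, 0,0,0,0,0,0,0]'; python3 -m pendant '[0,0,0,0.5,0,0,0, 0,0,0,0,0,0,0, 0,0,0,0,0,0,0]'
```

```text
time_s: 14.22
tcp_pos: [0.5168, -0.1097, 0.0274]
tcp_rot: [2.258, 2.184, -0.001]
wrist_force: [-3.0, -0.9, 1.6]
grip_width: 0.0104
finger_force: 79.9
time_s: 14.47
tcp_pos: [0.5168, -0.1097, 0.0274]
tcp_rot: [-2.258, -2.184, 0.002]
wrist_force: [-6.3, 1.2, 6.2]
grip_width: 0.0105
finger_force: 80.6
```

In contact with the ledge (about +6 N upward). Release partly, then retreat upwards.

```bash
python3 -m pendant '[35,0,0,0,0,0,0, 35,0,0,0,0,0,0, 35,0,0,0,0,0,0, 35,0,0,0,0,0,0, 35,0,0,-15,0,0,0, 35,0,0,-25,0,0,0, 35,0,0,-35,0,0,0, 35,0,0,-40,0,0,0, 35,-20,0,-30,0,0,0, 35,-30,0,-20,0,0,0, 35,-30,0,0,0,0,0, 35,-20,0,0,0,0,0, 35,0,0,0,0,0,0, 35,0,0,0,0,0,0]'
python3 - <<'E'
from plan import *
im=get_image("wrist");cv2.imwrite("pics/w9.png",im);c=get_calibration("wrist");Rg=R.from_euler("z",yaw).as_matrix()
g=lambda uv,z:(Rg.T@(plane(c,*uv,z)-G)*1000).round(1)
for l in("cover","handle"):
  for d in trace("wrist",l)[:3]:
    m=d["pixels"].astype(np.uint8);k=max(cv2.findContours(m,0,2)[0],key=cv2.contourArea)
    print(l,d["confidence"],[(u,v,*g((u,v),.052)[:2]) for u,v in cv2.approxPolyDP(k,4,True)[:10,0].tolist()])
print("fitted bar px",[np.round(proj(c,G+Rg@np.array(q)*1e-3)) for q in((0,35,88),(0,-35,88))])
h=cv2.cvtColor(im,6)
for q in (30,10,-10,-30):
    u,v=np.round(proj(c,G+Rg@np.array([0,q,88])*1e-3)).astype(int);r=h[v,u-40:u+41];b=np.nonzero(r<60)[0];print(q,v,u,b.min()+u-40 if len(b) else None,b.max()+u-40 if len(b) else None)
E
```

```text
time_s: 15.63
tcp_pos: [0.5135, -0.21, 0.1911]
tcp_rot: [-2.26, -2.182, 0.0]
wrist_force: [0.1, 0.6, 0.4]
grip_width: 0.0302
finger_force: 0.0
cover 0.95 [(236, 16, np.float64(-61.5), np.float64(34.4)), (241, 117, np.float64(-61.8), np.float64(-32.5)), (254, 121, np.float64(-52.4), np.float64(-35.4)), (256, 148, np.float64(-51.8), np.float64(-54.8)), (426, 147, np.float64(74.6), np.float64(-54.2)), (435, 0, np.float64(74.5), np.float64(44.1)), (249, 0, np.float64(-52.1), np.float64(44.3)), (248, 13, np.float64(-53.2), np.float64(36.2))]
cover 0.87 [(612, 0, np.float64(194.8), np.float64(43.9)), (613, 19, np.float64(197.7), np.float64(32.2)), (639, 16, np.float64(215.2), np.float64(34.0)), (639, 0, np.float64(213.2), np.float64(43.9))]
handle 0.77 [(612, 0, np.float64(194.8), np.float64(43.9)), (614, 20, np.float64(198.5), np.float64(31.6)), (639, 16, np.float64(215.2), np.float64(34.0)), (639, 0, np.float64(213.2), np.float64(43.9))]
handle 0.62 [(248, 0, np.float64(-52.7), np.float64(44.3)), (248, 14, np.float64(-53.2), np.float64(35.6)), (237, 16, np.float64(-60.8), np.float64(34.4)), (242, 118, np.float64(-61.1), np.float64(-33.2)), (255, 122, np.float64(-51.7), np.float64(-36.1)), (257, 147, np.float64(-51.1), np.float64(-54.1)), (425, 144, np.float64(73.8), np.float64(-52.0)), (434, 0, np.float64(73.8), np.float64(44.1))]
fitted bar px [array([325.,   1.]), array([326., 121.])]
30 11 325 None None
10 46 325 None None
-10 80 326 318 330
-30 113 326 318 333
```

The cover's edges measure −52/+74.6 mm in x and −54.5 mm in y at ledge height in the griddle frame. That puts it centred within 1 mm, with the tongue under the lip and the arm clear.

```bash
python3 -c "from rig import hand_in;print(hand_in())"
```

```text
the job is handed in; nothing more can be done
None
```

The cover is back over the grease well, tongue under the lip and lying flat on the ledge; it measured centred to about 1 mm with the arm clear, and I handed in at about 16 s.

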